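# Pack the router over its wall plate in the return tray

### The arm

A 6-joint arm with a two-finger parallel gripper is mounted at the origin on the work surface. World frame = base frame: x ahead of the robot, y to its left, z up, the work surface at z = 0. Lengths are in m, angles in rad, forces in N, time in s.
With the tool pointing down it reaches from about 0.325 to 0.9 m from the base axis. Payload 6.1 kg.
Tool frame: the origin (TCP) lies midway between the tips of the shut fingers; the grasp point (between the pads) lies 19 mm behind it (arm.pinch_z is the distance from the TCP to the grasp point, in m); z points along the fingers, y is the line along which they close (so a half turn about z gives the same grasp; the last joint's range is limited). The gripper opens to 87 mm and grips with 3 to 60 N. Pads are 19 mm wide; open, the fingers measure 117 mm over their backs; the gripper's body (75 mm by 190 mm) begins 51 mm behind the grasp point.
Start: joints at [-1.333, 0.22, 1.526, -0, 1.395, -0.126], TCP at [0.222, -0.584, 0.223] pointing down, gripper open.
Joint ranges: [-2.98, 2.98], [-0.91, 2.08], [0.09, 2.57], [-1.24, 4.39], [0.2, 2.65], [-2.68, 2.68]. Speed limits (rad/s): [2.57, 2.57, 3.01, 3.14, 3.14, 3.14].

### API

Orientations are given as a unit quaternion [x, y, z, w].
In Python, from cell import arm gives the robot as it stands.
- The arm moves only by the tool carry_out, never from a script. Its arguments are lists of equal length, an entry for each row: "linear": the shift along the tool's x, y, z scaled (see below), a list of three; "turn": the turn, a rotation vector about the tool's x, y, z scaled (see below), a list of three. A call has exactly 10 rows; each row shifts and turns the commanded pose from where the row before left it, along the tool's axes as they then stand; what a row does not reach is not made up. The controller multiplies each number of a shift by 0.075 m and each number of a turn by 180 degrees. A row lasts 1/8 s, in which the tool goes at most 62.5 mm and 10.7 degrees, less where a joint would pass 70% of its speed; a pose out of reach is approached as far as the arm can. A call with a number of a shift or a turn outside -1 to 1 is refused whole. A call with a gripper value outside its range is refused whole. "jaw" is the closure in counts, from 0 (fully open) to 255 (shut), set as the call begins (left out, the last holds). The fingers move at their own pace and stop on an object; the grip force is fixed at half the most. Time passes only in rows, so rows that do not move let the fingers close, or fill a call up. It gives the time, the measured TCP pose, the force, the opening and the grip force at its end, in the units of the state.
- arm.state(): the state, without advancing time (a new reading comes with each control period).
- arm.read_camera(name): name is "scene" or "top"; returns a dict with "frame" (384x512x3 uint8, blue, green, red), "fx", "fy", "cx", "cy" (pixels), "k1" (the pictures are not rectified: a ray, as slopes to the right and down, at radius r is drawn at 1 + k1 r^2 times it, then the intrinsics apply), "origin" and "attitude" of the camera in the world. Camera axes: x right, y down, z forward; pixel columns grow to the right and rows downward; lengths in m; the calibration is good to about 2 mm. A picture is of the moment at which its call begins. There is no depth.
- arm.hand_in(): hands the job in; it is judged then, once.
Trained networks look in a picture, given as the dict that the camera call returned (one of the last four; its "shot" number tells which), for a name from the list of things; names that differ only in an ending like _2 or _b are one class to them, and where a whole thing is asked for, a point or a joint stands for the part that bears it (a point fixed in the world has none). Each returns a list of dicts, best first, with "p" (0 to 1); they miss things now and then, are a little off and sometimes report something else, mostly with a low value. They report only what shows in the picture. A call takes as long as a camera call. They do not tell look-alikes from the thing itself.
- arm.look_for(picture, query): "position" ([x, y, z] in m, in world coordinates, good to about 4 mm: the middle of the surface that is visible of it).
- arm.spot_point(picture, query): "position" ([x, y, z] in m, in world coordinates, good to about 4 mm: a listed point, or the origin of a listed thing).
The state is a dict: "t": time; "q": joint angles; "qd": joint speeds; "effort": joint torques, N m; "position": TCP position; "orientation": TCP orientation; "force": force on the tool from outside, world axes, zero at the start; "torque": the same for the moment, N m; "opening": opening from 0.0 (shut) to 1.0 (fully open); "gripper_force": force on a finger pad.
Only numpy, scipy, OpenCV 4.12 (cv2) and the standard library are available. Lean on these libraries where they do the work, as an engineer would, in place of code of your own. Each camera call takes 0.05 s, during which the arm holds its last target. There are 200 camera calls.

### The job

Pack the kit into the white tray: lay the yellow wall plate, rib up, flat in the tray's recess first, then the black router over it, its nose tucked under the orange lip and its port end pressed down until the router lies flat and the orange spring catch has snapped back over it. Do not force anything, and leave the mug, the power adapter and the screwdriver where they are.

Things in the scene. Friction and masses are not known exactly. Their poses are not given: they have to be found in the camera images.
- tray: White return tray, grey floor, fixed, 235 x 110 mm (x -110 to 125, y +-55), flat deck top at z 12 mm. Origin on the table's surface; z up, x along the router's bay from the orange lip (-x) to the orange catch (+x). On the deck stands a frame (end wall, lip, catch) clamped anywhere from 12 mm towards -x to 12 mm towards +x of its middle setting; the setting is not told: feel for it. It does not move.
- frame_middle (a point): On the deck, mid-bay, of the frame's MIDDLE setting, at tray x 0, y 0, z 12 mm (fixed to the tray, not to the frame; the real frame is up to 12 mm off along x). In mm from here: end wall's inner face at x -71. Lip over x -71 to -61, underside z 32, top z 38. Cheek walls beside the nose: x -71 to -55, inner faces y +-32.5, 8 thick, top z 38. Rails 3 high at y +-47 to 51.
- catch_middle (a point): Lower front edge of the sprung-out catch at the frame's MIDDLE setting: tray x 66, y 0, z 42 mm (fixed to the tray; the real one is up to 12 mm off along x). The catch is 24 mm wide; its face is upright to z 45, then slopes back to x 77, z 55 (top). Tail stop below: x 73.5, y +-21, top z 22. Housing x 80 to 108, y +-21, top z 48 mm.
- recess (a point): Centre of the floor of the recess in the tray's deck: 84 (x) x 54 (y) mm, 5.5 mm deep; at tray x 11, y 0, z 6.5 mm; axes as the tray's.
- catch (a joint): Slide of the orange spring catch, in m: 0 = sprung out over the bay (rest), grows as it is pushed back along +x, at most 0.012. Slick; its spring gives 4 N at 0, 5.5 N at 0.006. With the nose home at the end wall, the port end pressed down on its slope (6 to 15 N) drives it back; it snaps 3 mm or more over the flat router with 2 mm play. Router's weight alone is too little.
- plate_rib (a point): Yellow plastic wall plate, 80 (x) x 50 (y) x 5 mm, 60 g, with an upright grip rib 40 (x) x 10 (y) x 11 mm on the middle of its top. This point is the rib's centre, 10.5 mm above the plate's underside. z up; same either way round. Seated, long side along the tray's, it is at tray x 11, y 0, z 17 mm.
- router_center (a point): Centre (half-way up) of the black router, 140 (x) x 60 (y) x 28 mm, 170 to 310 g, plain upright sides. x points to the port end (antenna pivots), -x to the nose. Two antennas folded on top rise 5.5 mm, at y +-22, x -25 to 62 mm. Hollow beneath (18 high, 42 wide, 124 long) to go over the rib. Packed: 70 mm from the end wall (up to 4.5 more), tray y 0, z 26 mm, x along the tray's.
- router_nose (a point): Middle of the router's nose face, half-way up: 70 mm along -x from its centre. Axes as the router's.
- router: The router again: origin at the centre of its underside.
- plate: The wall plate again: origin at the centre of its underside.
- mug: Blue mug, 80 mm across, 90 mm high, a bystander; origin at the centre of its underside.
- adapter: Black power adapter, 70 x 45 x 32 mm with two pins, a bystander; origin at the centre of its underside.
- screwdriver: Screwdriver, 170 mm long, lying flat, a bystander; origin at its underside.
Things that resemble listed ones, but are neither listed nor needed, are in the scene too. Of the things like the plate, leave any that is red or turquoise; of the rest the larger one is meant.

How it is judged:
By the outcome, as a careful person would: the job done as asked, in the order asked, and still so for the second after the job is handed in, with the robot touching nothing.
It also fails if it takes over 72 s, if anything falls off the work surface, if the arm or the gripper's body presses on something with over 40 N, if the wrist force passes 120 N, or if a joint passes its speed limit or range.

## Working session

There is one attempt and no reset: what is moved stays moved. The work goes in short steps, Python scripts to look and compute and a tool call to move; the robot and the scene stay as the last step left them, time stands still between calls to the robot, and variables do not carry over. Pictures are saved under pics/ and viewed, at most 10 in all, crops included, and the job is handed in when it is done.

Besides the shell and the picture viewer there is one more tool, called by a JSON object that holds its "fn" and its "kwargs", one argument or row to a line. carry_out: Moves the arm, as the interface text tells. Shifts and turns lie within -1 to 1; 1 stands for 0.075 m of shift or 180 degrees of turn. Its arguments: {"type":"object","properties":{"linear":{"type":"array"},"turn":{"type":"array"},"jaw":{"type":"number"}},"required":["linear","turn"]}

```bash
ls; mkdir -p pics; python3 - <<'E'
from cell import arm
import cv2
print(arm.state()['position'],arm.state()['orientation'],arm.pinch_z)
for n in ('scene','top'):
    p=arm.read_camera(n); cv2.imwrite(f'pics/{n}0.png',p['frame'])
    print(n,p['fx'],p['cx'],p['cy'],p['k1'],p['origin'],p['attitude'])
    for q in ('tray','recess','frame_middle','catch_middle','plate_rib','router_center','router_nose','mug','adapter','screwdriver'):
        print(q,[([round(v,3) for v in d['position']],round(d['p'],2)) for d in arm.spot_point(p,q)])
E
```

```text
pics
[ 0.22223832 -0.58348906  0.22145617] [ 9.83499548e-01  1.80908043e-01 -6.10587083e-05 -9.57145854e-04] 0.0187
scene 372.634889396858 256.6353860169948 195.8401890889916 -0.06839491966611079 [ 1.13942242 -0.16627626  1.05684805] [ 0.71303705  0.64473614 -0.18102599 -0.20766092]
tray [([0.589, 0.033, 0.002], 0.65)]
recess [([0.596, 0.033, 0.007], 0.93), ([0.451, 0.316, 0.0], 0.16)]
frame_middle [([0.583, 0.031, 0.016], 0.82)]
catch_middle [([0.65, 0.048, 0.039], 0.66), ([0.383, 0.327, 0.013], 0.25)]
plate_rib [([0.496, -0.318, 0.009], 0.71), ([0.602, -0.256, 0.005], 0.64), ([0.452, -0.191, 0.015], 0.57), ([0.371, -0.343, 0.007], 0.41)]
router_center [([0.449, 0.314, 0.014], 0.71)]
router_nose [([0.385, 0.329, 0.015], 0.56)]
mug [([0.692, 0.322, 0.002], 0.55)]
adapter [([0.668, -0.352, -0.006], 0.94)]
screwdriver [([0.369, -0.447, -0.001], 0.69)]
top 444.13137409316556 257.5472374932365 195.90590750123363 -0.12037252327606679 [ 0.30433373 -0.05799845  1.17681416] [ 0.70454751 -0.70388659  0.07295393 -0.05323715]
tray [([0.592, 0.037, 0.008], 0.62)]
recess [([0.592, 0.035, 0.007], 0.97)]
frame_middle [([0.581, 0.032, 0.013], 0.65)]
catch_middle [([0.649, 0.046, 0.04], 0.61)]
plate_rib [([0.453, -0.197, 0.01], 0.95), ([0.494, -0.317, 0.011], 0.88), ([0.369, -0.343, 0.012], 0.5), ([0.603, -0.255, 0.004], 0.46)]
router_center [([0.452, 0.316, 0.016], 0.81)]
router_nose [([0.382, 0.326, 0.013], 0.68)]
mug [([0.694, 0.319, 0.002], 0.88), ([0.582, 0.03, 0.003], 0.54)]
adapter [([0.667, -0.349, -0.0], 0.84)]
screwdriver [([0.369, -0.446, 0.003], 0.97)]
```

View pics/top0.png

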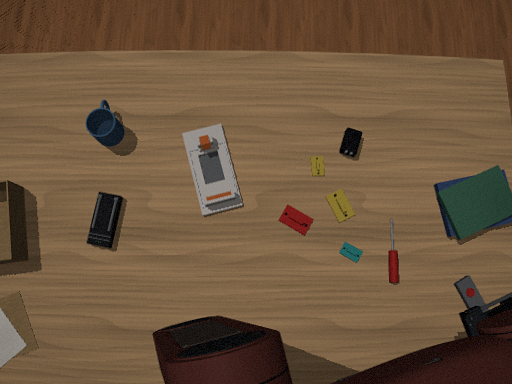

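View pics/scene0.png

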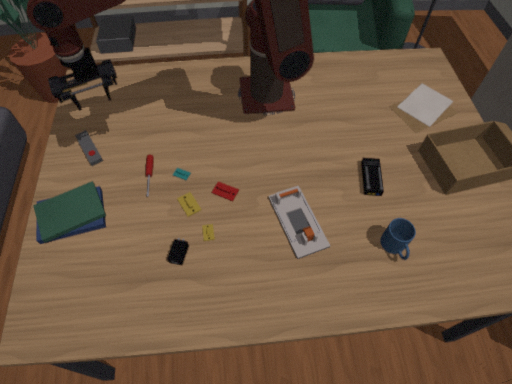

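```bash
cat > h.py <<'E'
import numpy as np, cv2
from cell import arm
from scipy.spatial.transform import Rotation as R
def plane(p,px,z):
    K=np.array([[p['fx'],0,p['cx']],[0,p['fy'],p['cy']],[0,0,1]])
    u=cv2.undistortPoints(np.array(px,float).reshape(-1,1,2),K,np.array([p['k1'],0,0,0,0]),None,None)
    # model: drawn = ray*(1+k1 r^2): OpenCV's forward model
    u=u.reshape(-1,2); d=R.from_quat(p['attitude']).apply(np.c_[u,np.ones(len(u))]); o=np.array(p['origin'])
    return (o+d*((z-o[2])/d[:,2])[:,None])[:,:2]
def proj(p,X):
    X=R.from_quat(p['attitude']).inv().apply(np.atleast_2d(X)-np.array(p['origin']))
    u=X[:,:2]/X[:,2:]; u=u*(1+p['k1']*(u**2).sum(1,keepdims=True))
    return u*[p['fx'],p['fy']]+[p['cx'],p['cy']]
def mask(p,name):
    h=cv2.cvtColor(p['frame'],cv2.COLOR_BGR2HSV).astype(int); H,S,V=h[...,0],h[...,1],h[...,2]
    return {'yellow':(H>22)&(H<35)&(S>150)&(V>100),'black':(V<60),'white':(S<60)&(V>120),'orange':(H>3)&(H<16)&(S>170)&(V>120)}[name]
def blob(p,name,c,r,z):
    "rect of coloured pixels within r px-window of world point c, on plane z"
    u=proj(p,c)[0]; m=mask(p,name); ys,xs=np.nonzero(m)
    k=(abs(xs-u[0])<r)&(abs(ys-u[1])<r)
    w=plane(p,np.c_[xs[k],ys[k]],z)
    (cx,cy),(a,b),t=cv2.minAreaRect((w*1000).astype(np.float32))
    if a<b: a,b,t=b,a,t+90
    t=(t+90)%180-90
    return np.round([cx,cy,a,b,t,k.sum()],1)
E
python3 - <<'E'
from h import *
for n in('top','scene'):
    p=arm.read_camera(n)
    print(n,'plate',blob(p,'yellow',[.495,-.317,.005],22,.005))
    print('router',blob(p,'black',[.451,.315,.028],40,.028))
    print('tray',blob(p,'white',[.59,.034,.012],65,.012))
    ys,xs=np.nonzero(mask(p,'orange')); u=proj(p,[.59,.034,.03])[0]
    k=(abs(xs-u[0])<60)&(abs(ys-u[1])<60); print(np.c_[xs[k],ys[k]].min(0),np.c_[xs[k],ys[k]].max(0),k.sum())
    f=p['frame']
    c=lambda X,r: cv2.resize(f[int(X[1]-r):int(X[1]+r),int(X[0]-r):int(X[0]+r)],(390,390),interpolation=cv2.INTER_CUBIC)
    im=np.hstack([c(u,50),c(proj(p,[.451,.315,.02])[0],32)]); cv2.imwrite(f'pics/c_{n}.png',im); print(u)
E
```

```text
top plate [ 491.8 -313.7   78.8   49.7   25.2  476. ]
router [ 446.3  305.9  140.2   78.3   -9.6 1233. ]
tray [ 591.1   33.9  234.7  110.3   15.  2119. ]
[200 136] [230 199] 124
[210.68603232 166.65437362]
scene plate [ 526.2 -298.5  142.    45.6   27.6  219. ]
router [459.1 305.9 153.4  66.9 -11.  627. ]
tray [ 591.3   32.5  237.9  110.8   14.9 1427. ]
[281 190] [312 235] 74
[298.7589299 215.9779386]
```

```bash
cd pics; python3 -c "
import cv2,numpy as np
cv2.imwrite('cc.png',cv2.resize(np.vstack([cv2.imread('c_top.png'),cv2.imread('c_scene.png')]),(600,600)))"
```

```text
(no output)
```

View pics/cc.png

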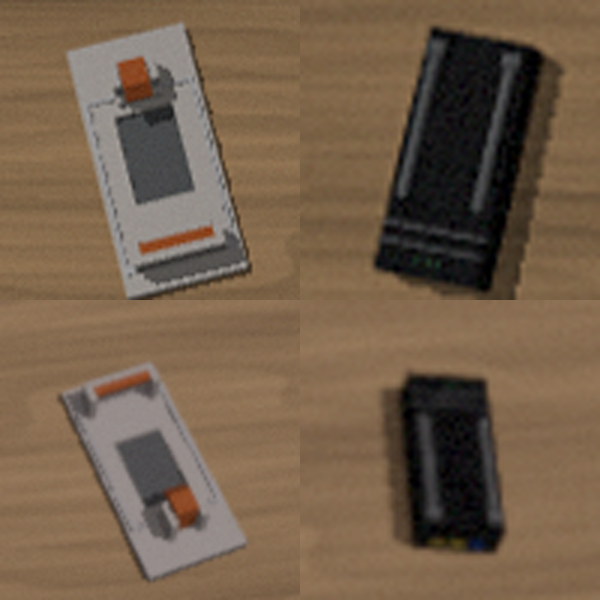

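```bash
cat >> h.py <<'E'
def tq(yaw,pitch=0):
    "tool pointing down, tool x at yaw; pitch>0 raises the tool-x side (deg)"
    return R.from_euler('z',yaw,degrees=True)*R.from_euler('y',-pitch,degrees=True)*R.from_euler('x',180,degrees=True)
def plan(pos,yaw,pitch=0,n=10,dec=3):
    s=arm.state(); r0=R.from_quat(s['orientation']); p0=np.array(s['position']); r1=tq(yaw,pitch)
    rv=(r0.inv()*r1).as_rotvec(); d=np.array(pos)-p0
    print('at',np.round(p0*1000,1),'F',np.round(s['force'],1),'rot deg',np.round(np.degrees(rv),2))
    L=[]
    for i in range(n):
        ri=r0*R.from_rotvec(rv*i/n); L.append(np.round(ri.inv().apply(d/n)/.075,dec).tolist())
    t=np.round(rv/n/np.pi,4).tolist()
    print('linear',L+[[0,0,0]]*(10-n)); print('turn',t)
    print('peak mm',np.linalg.norm(d)/n*1000)
E
python3 - <<'E'
from h import *
p=arm.read_camera('top')
ys,xs=np.nonzero(mask(p,'orange')); w=plane(p,np.c_[xs,ys],.05)
T=np.array([.5838,.0316]); c,s=np.cos(np.radians(15)),np.sin(np.radians(15))
l=(w-T)@np.array([[c,-s],[s,c]])*1000
k=(abs(l[:,1])<40)&(abs(l[:,0])<110); l=l[k]
a=l[l[:,0]<0]; b=l[l[:,0]>0]; print('lip',a.mean(0),a.min(0),a.max(0),len(a)); print('catch@50',b.mean(0),b.min(0),b.max(0))
h=cv2.cvtColor(p['frame'],cv2.COLOR_BGR2HSV)
for v in (25,35,45):
    import h as H; H.mask=lambda p,n: cv2.cvtColor(p['frame'],cv2.COLOR_BGR2HSV)[...,2]<v
    print(v,blob(p,'black',[.451,.315,.028],34,.028))
plan([.493,-.315,.09],25.2,0,8)
E
```

```text
lip [-78.04999665  -0.62380112] [-81.22990166 -31.47080575] [-74.93819796  30.28900983] 60
catch@50 [76.95997905  0.09378318] [ 66.21721846 -10.145002  ] [88.33529746 10.3833183 ]
25 [448.3 310.2 136.6  67.3 -10.4 795. ]
35 [ 448.1  310.   137.5   67.6  -10.9 1013. ]
45 [ 447.9  310.3  137.8   68.3  -10.4 1103. ]
at [ 222.4 -584.1  222.5] F [-0.2  0.3  0.4] rot deg [-0.    0.   -4.36]
linear [[0.581, -0.259, 0.221], [0.584, -0.253, 0.221], [0.586, -0.248, 0.221], [0.588, -0.242, 0.221], [0.591, -0.236, 0.221], [0.593, -0.231, 0.221], [0.595, -0.225, 0.221], [0.597, -0.219, 0.221], [0, 0, 0], [0, 0, 0]]
turn [-0.0, 0.0, -0.003]
peak mm 50.498850526864764
```

{"fn": "carry_out", "kwargs": {
  "linear": [
    [0.58,-0.26,0.2],
    [0.584,-0.253,0.2],
    [0.586,-0.248,0.22],
    [0.588,-0.242,0.22],
    [0.591,-0.236,0.22],
    [0.593,-0.231,0.22],
    [0.595,-0.225,0.22],
    [0.6,-0.22,0.22],
    [0,0,0.05],
    [0,0,0]
  ],
  "turn": [
    [0,0,-0.003],
    [0,0,-0.003],
    [0,0,-0.003],
    [0,0,-0.003],
    [0,0,-0.003],
    [0,0,-0.003],
    [0,0,-0.003],
    [0,0,-0.003],
    [0,0,0],
    [0,0,0]
  ],
  "jaw": 150
}}

```text
t: 2.5
position: [0.4929, -0.3149, 0.0895]
orientation: [0.976, 0.218, -0.0, -0.0]
force: [-0.0, -0.2, -0.6]
opening: 0.411
gripper_force: 0.0
```

```bash
python3 - <<'E'
from h import *
print(arm.state()['opening'])
p=arm.read_camera('scene'); f=p['frame']
for x in arm.spot_point(p,'plate_rib')[:2]: print(x)
# overlay of expected plate/ frame outline
def box(p,T,yaw,xs,ys,z,off=0):
    c,s=np.cos(np.radians(yaw)),np.sin(np.radians(yaw))
    return proj(p,[[T[0]+c*(x+off)/1e3-s*y/1e3,T[1]+s*(x+off)/1e3+c*y/1e3,z] for x,y in ((xs[0],ys[0]),(xs[1],ys[0]),(xs[1],ys[1]),(xs[0],ys[1]))])
out=[]
q=arm.read_camera('top')
T=[.5838,.0316]
for p in (p,q):
    S=6
    f=cv2.resize(p['frame'],None,fx=S,fy=S,interpolation=cv2.INTER_CUBIC)
    dr=lambda b,col: cv2.polylines(f,[np.int32(b*S+S/2)],True,col,1)
    for off,col in ((-12,(255,0,0)),(-6,(0,255,0)),(0,(255,255,0))):
        dr(box(p,T,15,(-71,-61),(-32,32),.05,off),col); dr(box(p,T,15,(66,77),(-12,12),.042,off),col); 
    dr(box(p,T,15,(-31,53),(-27,27),.012),(0,0,255)); dr(box(p,T,15,(-110,125),(-55,55),.012),(0,0,255))
    u=(proj(p,[.588,.033,.02])[0]*S).astype(int); c=f[u[1]-280:u[1]+280,u[0]-190:u[0]+190]; out.append(c)
cv2.imwrite('pics/fr.png',np.hstack(out))
# antenna grey pixels on router
plan([.493,-.315,.0075],25.2,0,6)
E
```

```text
0.4105419774902518
{'position': [0.4955, -0.3186, 0.012], 'p': 0.73}
{'position': [0.6039, -0.2539, 0.0037], 'p': 0.73}
at [ 492.9 -316.2   90.5] F [-0.  -0.4  0.2] rot deg [ 0.07 -0.01 -0.13]
linear [[0.001, -0.003, 0.185], [0.001, -0.002, 0.185], [0.001, -0.002, 0.185], [0.001, -0.002, 0.185], [0.001, -0.002, 0.185], [0.001, -0.002, 0.185], [0, 0, 0], [0, 0, 0], [0, 0, 0], [0, 0, 0]]
turn [0.0001, -0.0, -0.0001]
peak mm 13.841311066676063
```

View pics/fr.png

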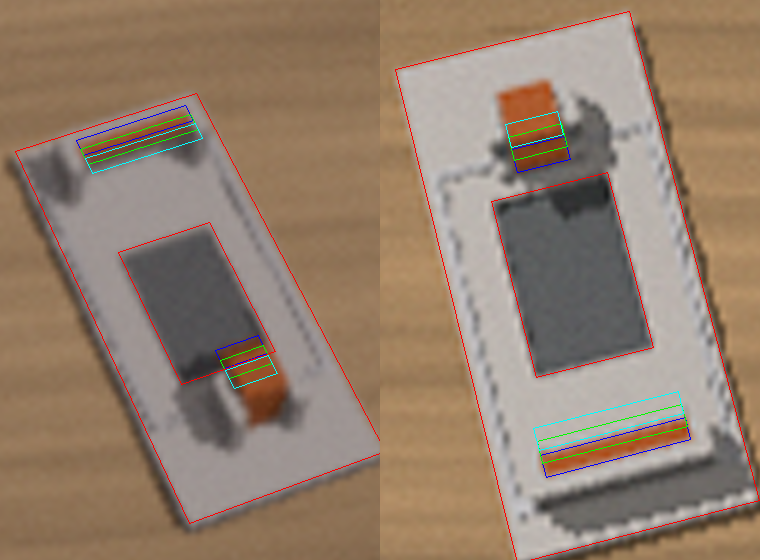

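{"fn": "carry_out", "kwargs": {
  "linear": [
    [0.005,0.005,0.185],
    [0,0,0.185],
    [0,0,0.185],
    [0,0,0.185],
    [0,0,0.185],
    [0,0,0.14],
    [0,0,0.05],
    [0,0,0],
    [0,0,0],
    [0,0,0]
  ],
  "turn": [
    [0,0,0],
    [0,0,0],
    [0,0,0],
    [0,0,0],
    [0,0,0],
    [0,0,0],
    [0,0,0],
    [0,0,0],
    [0,0,0],
    [0,0,0]
  ]
}}

```text
t: 3.9
position: [0.494, -0.3152, 0.0065]
orientation: [0.976, 0.218, 0.0, 0.0]
force: [-0.8, 0.5, -0.1]
opening: 0.41
gripper_force: 0.0
```

{"fn": "carry_out", "kwargs": {
  "linear": [
    [0,0,0],
    [0,0,0],
    [0,0,0],
    [0,0,0],
    [0,0,0],
    [0,0,0],
    [0,0,0],
    [0,0,-0.1],
    [0,0,-0.2],
    [0,0,-0.3]
  ],
  "turn": [
    [0,0,0],
    [0,0,0],
    [0,0,0],
    [0,0,0],
    [0,0,0],
    [0,0,0],
    [0,0,0],
    [0,0,0],
    [0,0,0],
    [0,0,0]
  ],
  "jaw": 255
}}

```text
t: 5.15
position: [0.4935, -0.3148, 0.052]
orientation: [0.976, 0.218, -0.0, -0.0]
force: [-0.4, -0.7, -0.4]
opening: 0.11
gripper_force: 30.0
```

```bash
python3 - <<'E'
from h import *
plan([.5944,.0344,.08],15,0,8)
E
```

```text
at [ 493.5 -314.8   52. ] F [-0.4 -0.7 -0.4] rot deg [-0.04  0.02 10.16]
linear [[0.4, -0.455, -0.047], [0.389, -0.464, -0.047], [0.379, -0.473, -0.047], [0.369, -0.481, -0.047], [0.358, -0.489, -0.047], [0.347, -0.497, -0.047], [0.336, -0.504, -0.047], [0.324, -0.512, -0.047], [0, 0, 0], [0, 0, 0]]
turn [-0.0, 0.0, 0.0071]
peak mm 45.57108787025579
```

{"fn": "carry_out", "kwargs": {
  "linear": [
    [0.4,-0.455,-0.19],
    [0.39,-0.464,-0.19],
    [0.38,-0.473,0],
    [0.369,-0.481,0],
    [0.358,-0.489,0],
    [0.347,-0.497,0],
    [0.336,-0.504,0],
    [0.324,-0.512,0],
    [0,0,0],
    [0,0,0]
  ],
  "turn": [
    [0,0,0.0071],
    [0,0,0.0071],
    [0,0,0.0071],
    [0,0,0.007],
    [0,0,0.007],
    [0,0,0.007],
    [0,0,0.007],
    [0,0,0.007],
    [0,0,0],
    [0,0,0]
  ]
}}

```text
t: 6.4
position: [0.5949, 0.034, 0.0804]
orientation: [0.991, 0.131, 0.0, 0.0]
force: [-0.4, -0.0, -0.9]
opening: 0.11
gripper_force: 30.0
```

```bash
python3 - <<'E'
from h import *
s=arm.state()
for n in('top','scene'):
    p=arm.read_camera(n)
    m=mask(p,'yellow'); 
    z=s['position'][2]-.0015
    print(n,blob(p,'yellow',[.594,.034,z],30,z), arm.spot_point(p,'plate_rib')[:2])
plan([.5944,.0344,.03],15,0,6)
E
```

```text
Traceback (most recent call last):
  File "h.py", line 21, in blob
    w=plane(p,np.c_[xs[k],ys[k]],z)
  File "h.py", line 6, in plane
    u=cv2.undistortPoints(np.array(px,float).reshape(-1,1,2),K,np.array([p['k1'],0,0,0,0]),None,None)
cv2.error: OpenCV(4.12.0) /io/opencv/modules/calib3d/src/undistort.dispatch.cpp:347: error: (-215:Assertion failed) CV_IS_MAT(_src) && CV_IS_MAT(_dst) && (_src->rows == 1 || _src->cols == 1) && (_dst->rows == 1 || _dst->cols == 1) && _src->cols + _src->rows - 1 == _dst->rows + _dst->cols - 1 && (CV_MAT_TYPE(_src->type) == CV_32FC2 || CV_MAT_TYPE(_src->type) == CV_64FC2) && (CV_MAT_TYPE(_dst->type) == CV_32FC2 || CV_MAT_TYPE(_dst->type) == CV_64FC2) in function 'cvUndistortPointsInternal'
```

```bash
cat >> h.py <<'E'
T=[.5838,.0316]
def box(p,T,yaw,xs,ys,z,off=0):
    c,s=np.cos(np.radians(yaw)),np.sin(np.radians(yaw))
    return proj(p,[[T[0]+c*(x+off)/1e3-s*y/1e3,T[1]+s*(x+off)/1e3+c*y/1e3,z] for x,y in ((xs[0],ys[0]),(xs[1],ys[0]),(xs[1],ys[1]),(xs[0],ys[1]))])
def show(p,boxes,c,name,w=380,hh=280,S=6):
    f=cv2.resize(p['frame'],None,fx=S,fy=S,interpolation=cv2.INTER_CUBIC)
    for b in boxes: cv2.polylines(f,[np.int32(b*S+S/2)],True,(255,0,0),1)
    u=(proj(p,c)[0]*S).astype(int); cv2.imwrite(name,f[max(0,u[1]-hh):u[1]+hh,max(0,u[0]-w):u[0]+w])
E
python3 - <<'E'
from h import *
s=arm.state(); p=arm.read_camera('scene'); z=s['position'][2]-.0015; x=s['position']
print(arm.spot_point(p,'plate_rib')[:3])
show(p,[box(p,x[:2],15,(-40,40),(-25,25),z-.0)],[x[0],x[1],z],'pics/p1.png')
plan([.5944,.0344,.03],15,0,6)
E
```

```text
[{'position': [0.371, -0.3395, 0.0104], 'p': 0.7}, {'position': [0.6005, -0.2551, 0.0048], 'p': 0.69}, {'position': [0.4502, -0.1889, 0.014], 'p': 0.65}]
at [594.7  33.1  80. ] F [ 0.3  0.4 -1.3] rot deg [ 0.02 -0.   -0.05]
linear [[0.0, -0.003, 0.111], [0.0, -0.003, 0.111], [0.0, -0.003, 0.111], [0.0, -0.003, 0.111], [0.0, -0.003, 0.111], [0.0, -0.003, 0.111], [0, 0, 0], [0, 0, 0], [0, 0, 0], [0, 0, 0]]
turn [0.0, -0.0, -0.0]
peak mm 8.330627279989958
```

View pics/p1.png

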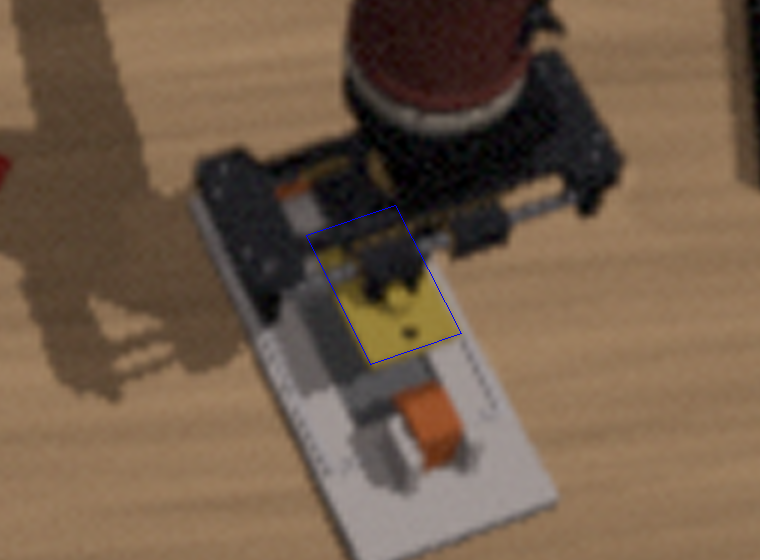

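{"fn": "carry_out", "kwargs": {
  "linear": [
    [0,0,0.16],
    [0,0,0.16],
    [0,0,0.16],
    [0,0,0.14],
    [0,0,0.1],
    [0,0,0.05],
    [0,0,0.05],
    [0,0,0.05],
    [0,0,0.025],
    [0,0,0]
  ],
  "turn": [
    [0,0,0],
    [0,0,0],
    [0,0,0],
    [0,0,0],
    [0,0,0],
    [0,0,0],
    [0,0,0],
    [0,0,0],
    [0,0,0],
    [0,0,0]
  ]
}}

```text
t: 7.8
position: [0.595, 0.0343, 0.0127]
orientation: [0.991, 0.131, 0.0, 0.0]
force: [1.1, 0.5, -1.4]
opening: 0.108
gripper_force: 30.0
```

{"fn": "carry_out", "kwargs": {
  "linear": [
    [0,0,0],
    [0,0,0],
    [0,0,0],
    [0,0,0],
    [0,0,-0.2],
    [0,0,-0.4],
    [0,0,-0.5],
    [0,0,-0.2],
    [0,0,0],
    [0,0,0]
  ],
  "turn": [
    [0,0,0],
    [0,0,0],
    [0,0,0],
    [0,0,0],
    [0,0,0],
    [0,0,0],
    [0,0,0],
    [0,0,0],
    [0,0,0],
    [0,0,0]
  ],
  "jaw": 150
}}

```text
t: 9.05
position: [0.5937, 0.0344, 0.1086]
orientation: [0.991, 0.131, -0.001, -0.0]
force: [-0.5, 0.1, -0.9]
opening: 0.413
gripper_force: 0.0
```

```bash
python3 - <<'E'
from h import *
p=arm.read_camera('top')
for b in range(3): pass
# router: best-fit pose by matching antenna + dark outline; show candidate overlay
show(p,[box(p,[.449,.314],-10.3,(-70,70),(-30,30),.028),box(p,[.449,.314],-10.3,(-70,70),(-30,30),.0)],[.45,.315,.02],'pics/r1.png',w=190,hh=220)
a=cv2.imread('pics/r1.png'); p=arm.read_camera('scene')
show(p,[box(p,[.449,.314],-10.3,(-70,70),(-30,30),.028),box(p,[.449,.314],-10.3,(-70,70),(-30,30),.0)],[.45,.315,.02],'pics/r2.png',w=190,hh=220)
b=cv2.imread('pics/r2.png'); cv2.imwrite('pics/r.png',np.hstack([a,b]))
plan([.452,.314,.10],-10.3,0,10)
E
```

```text
at [593.5  34.4 108.2] F [ 0.3  0.7 -0.8] rot deg [-2.000e-02  1.800e-01  2.533e+01]
linear [[-0.086, -0.409, 0.012], [-0.104, -0.405, 0.012], [-0.121, -0.4, 0.011], [-0.139, -0.394, 0.011], [-0.156, -0.388, 0.011], [-0.173, -0.38, 0.011], [-0.19, -0.372, 0.011], [-0.206, -0.364, 0.011], [-0.222, -0.354, 0.011], [-0.237, -0.344, 0.011]]
turn [-0.0, 0.0001, 0.0141]
peak mm 31.34932571926706
```

View pics/r.png

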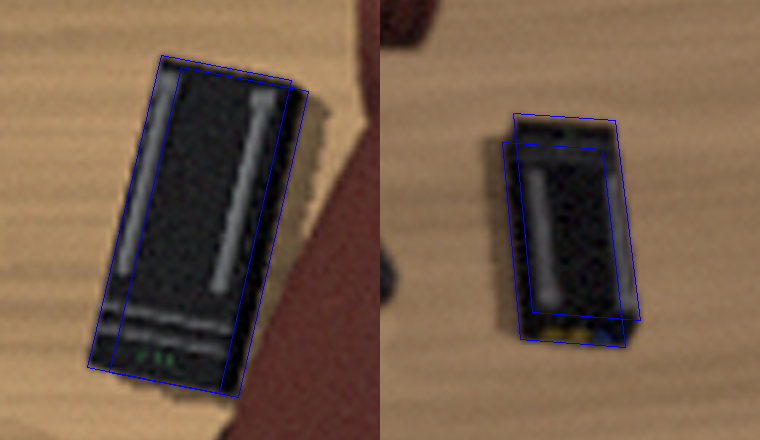

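{"fn": "carry_out", "kwargs": {
  "linear": [
    [-0.1,-0.409,0],
    [-0.12,-0.405,0],
    [-0.13,-0.4,0],
    [-0.14,-0.394,0.01],
    [-0.156,-0.388,0.05],
    [-0.173,-0.38,0.1],
    [-0.19,-0.372,0.1],
    [-0.206,-0.364,0.1],
    [-0.222,-0.354,0.1],
    [-0.237,-0.344,0.1]
  ],
  "turn": [
    [0,0,0.0141],
    [0,0,0.0141],
    [0,0,0.0141],
    [0,0,0.0141],
    [0,0,0.0141],
    [0,0,0.0141],
    [0,0,0.0141],
    [0,0,0.0141],
    [0,0,0.0141],
    [0,0,0.0141]
  ],
  "jaw": 0
}}

```text
t: 10.4
position: [0.4491, 0.3138, 0.0665]
orientation: [0.996, -0.091, -0.001, 0.001]
force: [-0.2, 0.2, -0.8]
opening: 0.999
gripper_force: 0.0
```

```bash
python3 - <<'E'
from h import *
print(arm.state()['opening'])
plan([.449,.314,.007],-10.3,0,8)
E
```

```text
0.9987706372833676
at [449.1 313.8  66.5] F [-0.2  0.2 -0.8] rot deg [ 0.07  0.1  -0.14]
linear [[-0.0, -0.0, 0.099], [-0.0, -0.0, 0.099], [-0.0, -0.0, 0.099], [-0.0, -0.0, 0.099], [-0.0, -0.0, 0.099], [-0.0, -0.0, 0.099], [-0.0, -0.0, 0.099], [-0.0, -0.0, 0.099], [0, 0, 0], [0, 0, 0]]
turn [0.0001, 0.0001, -0.0001]
peak mm 7.438033740057052
```

{"fn": "carry_out", "kwargs": {
  "linear": [
    [0,0,0.15],
    [0,0,0.15],
    [0,0,0.15],
    [0,0,0.15],
    [0,0,0.12],
    [0,0,0.05],
    [0,0,0.02],
    [0,0,0],
    [0,0,0],
    [0,0,0]
  ],
  "turn": [
    [0,0,0],
    [0,0,0],
    [0,0,0],
    [0,0,0],
    [0,0,0],
    [0,0,0],
    [0,0,0],
    [0,0,0],
    [0,0,0],
    [0,0,0]
  ]
}}

```text
t: 11.65
position: [0.4506, 0.3135, 0.0091]
orientation: [0.996, -0.09, 0.0, -0.0]
force: [-0.3, 0.7, 1.4]
opening: 1.001
gripper_force: 0.0
```

{"fn": "carry_out", "kwargs": {
  "linear": [
    [0,0,0],
    [0,0,0],
    [0,0,0],
    [0,0,0],
    [0,0,0],
    [0,0,-0.1],
    [0,0,-0.2],
    [0,0,-0.4],
    [0,0,-0.4],
    [0,0,-0.3]
  ],
  "turn": [
    [0,0,0],
    [0,0,0],
    [0,0,0],
    [0,0,0],
    [0,0,0],
    [0,0,0],
    [0,0,0],
    [0,0,0],
    [0,0,0],
    [0,0,0]
  ],
  "jaw": 255
}}

```text
t: 12.9
position: [0.4511, 0.3137, 0.1164]
orientation: [0.996, -0.09, 0.001, -0.001]
force: [0.2, 0.8, -2.5]
opening: 0.687
gripper_force: 30.0
```

```bash
python3 - <<'E'
from h import *
plan([.5933,.0341,.115],15,18.5,10)
E
```

```text
at [451.1 313.7 116.4] F [ 0.2  0.8 -2.5] rot deg [  4.03  18.07 -25.13]
linear [[0.253, 0.333, 0.002], [0.238, 0.344, 0.007], [0.223, 0.354, 0.012], [0.207, 0.363, 0.016], [0.19, 0.372, 0.02], [0.173, 0.38, 0.023], [0.155, 0.388, 0.026], [0.137, 0.394, 0.027], [0.119, 0.4, 0.029], [0.1, 0.405, 0.029]]
turn [0.0022, 0.01, -0.014]
peak mm 31.36928396505819
```

{"fn": "carry_out", "kwargs": {
  "linear": [
    [0.253,0.333,0],
    [0.238,0.344,0.007],
    [0.223,0.354,0.012],
    [0.207,0.363,0.016],
    [0.19,0.372,0.02],
    [0.173,0.38,0.023],
    [0.155,0.388,0.026],
    [0.137,0.394,0.027],
    [0.119,0.4,0.029],
    [0.1,0.405,0.029]
  ],
  "turn": [
    [0.0022,0.01,-0.014],
    [0.0022,0.01,-0.014],
    [0.0022,0.01,-0.014],
    [0.0022,0.01,-0.014],
    [0.0022,0.01,-0.014],
    [0.0022,0.01,-0.014],
    [0.0022,0.01,-0.014],
    [0.0022,0.01,-0.014],
    [0.0022,0.01,-0.014],
    [0.0022,0.01,-0.014]
  ]
}}

```text
t: 14.15
position: [0.5931, 0.0328, 0.1138]
orientation: [0.979, 0.13, 0.158, -0.02]
force: [-0.1, -0.2, -2.8]
opening: 0.686
gripper_force: 30.0
```

```bash
python3 - <<'E'
from h import *
s=arm.state(); r=R.from_quat(s['orientation']); print('toolx',r.as_matrix()[:,0], (r.inv()*tq(15,18.5)).as_rotvec(degrees=True).round(2))
p=arm.read_camera('scene')
X=s['position']; M=r.as_matrix()
def rb(z): return proj(p,[X+M@(np.array([x,y,z])/1e3) for x,y in ((-70,-30),(70,-30),(70,30),(-70,30))])
show(p,[rb(8),rb(-20)],X,'pics/i1.png')
plan([.5933,.0341,.055],15,18.5,8)
E
```

```text
toolx [0.91579508 0.24882385 0.31528726] [0.08 0.12 0.19]
at [594.5  29.6 114. ] F [ 1.5 -3.2 -1.6] rot deg [ 0.24 -0.    0.25]
linear [[-0.031, -0.008, 0.093], [-0.031, -0.008, 0.093], [-0.031, -0.008, 0.093], [-0.031, -0.008, 0.093], [-0.031, -0.008, 0.093], [-0.031, -0.008, 0.093], [-0.031, -0.008, 0.093], [-0.031, -0.008, 0.093], [0, 0, 0], [0, 0, 0]]
turn [0.0002, -0.0, 0.0002]
peak mm 7.398397710572906
```

View pics/i1.png

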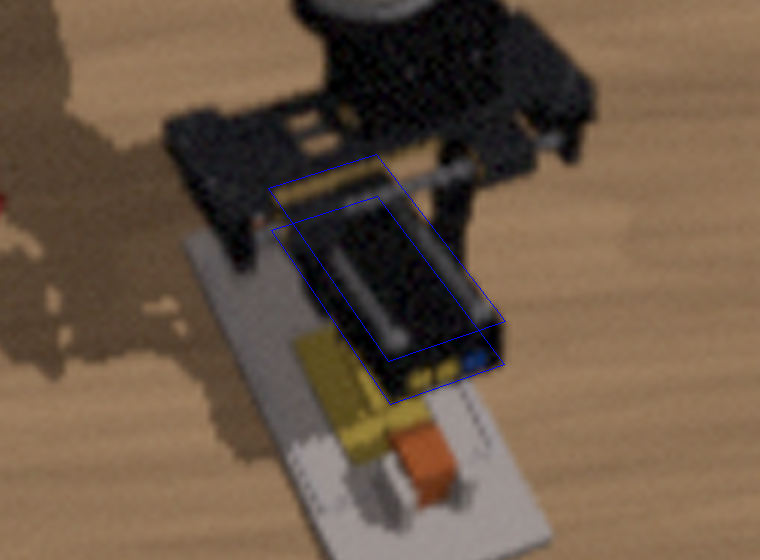

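```bash
python3 - <<'E'
from h import *
for i in range(3):
    arm.read_camera('top'); s=arm.state(); print(np.round(np.array(s['position'])*1e3,1),np.round(s['force'],1),np.round(s['qd'],3))
plan([.5933,.0341,.055],15,18.5,8)
E
```

```text
[593.6  31.  113.8] [ 0.8  0.2 -3.7] [ 0.048 -0.005  0.011 -0.015  0.035  0.102]
[592.9  32.3 113.5] [-0.2  0.5 -2.2] [ 0.036 -0.002  0.012 -0.003  0.011  0.032]
[592.5  33.3 113.3] [-0.7  0.5 -1.9] [ 0.027  0.     0.005 -0.001 -0.001  0.005]
at [592.5  33.3 113.3] F [-0.7  0.5 -1.9] rot deg [ 0.09  0.23 -0.02]
linear [[-0.029, -0.001, 0.093], [-0.029, -0.001, 0.093], [-0.029, -0.001, 0.093], [-0.029, -0.001, 0.093], [-0.029, -0.001, 0.093], [-0.029, -0.001, 0.093], [-0.029, -0.001, 0.093], [-0.029, -0.001, 0.093], [0, 0, 0], [0, 0, 0]]
turn [0.0001, 0.0002, -0.0]
peak mm 7.28574093200443
```

{"fn": "carry_out", "kwargs": {
  "linear": [
    [-0.04,-0.005,0.12],
    [-0.04,0,0.12],
    [-0.04,0,0.12],
    [-0.04,0,0.12],
    [-0.03,0,0.09],
    [-0.02,0,0.06],
    [-0.02,0,0.06],
    [-0.01,0,0.03],
    [-0.007,0,0.02],
    [0,0,0]
  ],
  "turn": [
    [0,0,0],
    [0,0,0],
    [0,0,0],
    [0,0,0],
    [0,0,0],
    [0,0,0],
    [0,0,0],
    [0,0,0],
    [0,0,0],
    [0,0,0]
  ]
}}

```text
t: 15.6
position: [0.5925, 0.034, 0.0542]
orientation: [0.979, 0.129, 0.158, -0.02]
force: [0.6, -0.3, -2.6]
opening: 0.688
gripper_force: 30.0
```

```bash
cat >> h.py <<'E'
def tray():
    "state in tray frame, mm"
    s=arm.state(); d=(np.array(s['position'])[:2]-T)*1e3; c,n=np.cos(np.radians(15)),np.sin(np.radians(15))
    f=s['force']; ex=(R.from_quat(s['orientation']).inv()*tq(15,0)).as_rotvec(degrees=True)
    print('tray xyz',np.round([d@[c,n],d@[-n,c],s['position'][2]*1e3],1),'F',np.round([f[0]*c+f[1]*n,-f[0]*n+f[1]*c,f[2]],1),'tilt rv',ex.round(1),'t',s['t'],'open',round(s['opening'],3))
E
python3 - <<'E'
from h import *
tray(); arm.read_camera('top'); tray()
p=arm.read_camera('scene')
s=arm.state(); X=s['position']; M=R.from_quat(s['orientation']).as_matrix()
def rb(z): return proj(p,[X+M@(np.array([x,y,z])/1e3) for x,y in ((-70,-30),(70,-30),(70,30),(-70,30))])
show(p,[rb(8),box(p,T,15,(-71,-61),(-32.5,32.5),.05,-10),box(p,T,15,(66,77),(-12,12),.055,-10)],X,'pics/i2.png')
E
```

```text
tray xyz [ 9.   0.  54.2] F [ 0.5 -0.5 -2.6] tilt rv [  0.1 -18.3   0.1] t 15.6 open 0.688
tray xyz [ 9.   0.  54.3] F [-0.2  0.1 -2.9] tilt rv [  0.1 -18.3   0.1] t 15.65 open 0.685
```

View pics/i2.png

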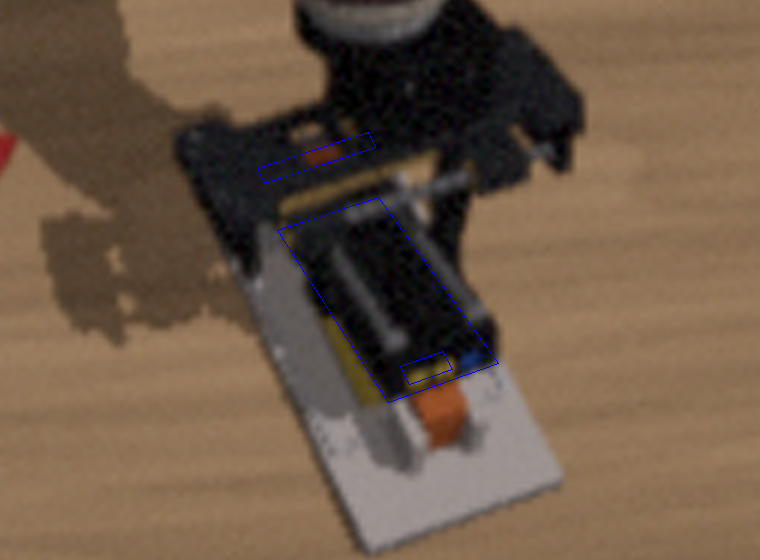

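{"fn": "carry_out", "kwargs": {
  "linear": [
    [-0.005,0,0.015],
    [-0.005,0,0.015],
    [-0.005,0,0.015],
    [-0.005,0,0.015],
    [-0.005,0,0.015],
    [-0.005,0,0.015],
    [-0.005,0,0.015],
    [-0.005,0,0.015],
    [-0.005,0,0.015],
    [0,0,0]
  ],
  "turn": [
    [0,0,0],
    [0,0,0],
    [0,0,0],
    [0,0,0],
    [0,0,0],
    [0,0,0],
    [0,0,0],
    [0,0,0],
    [0,0,0],
    [0,0,0]
  ]
}}

```text
t: 16.95
position: [0.5927, 0.0339, 0.0437]
orientation: [0.979, 0.129, 0.158, -0.02]
force: [0.7, -0.4, -0.6]
opening: 0.687
gripper_force: 30.0
```

```bash
python3 -c "
from h import *
tray()"
```

```text
tray xyz [ 9.2 -0.1 43.7] F [ 0.6 -0.6 -0.6] tilt rv [  0.1 -18.3   0.1] t 16.95 open 0.687
```

{"fn": "carry_out", "kwargs": {
  "linear": [
    [-0.002,0,0.006],
    [-0.002,0,0.006],
    [0,0,0],
    [0,0,0],
    [0,0,0],
    [0,0,0],
    [0,0,0],
    [0,0,0],
    [0,0,0],
    [0,0,0]
  ],
  "turn": [
    [0,0,0],
    [0,0,0],
    [0,0,0],
    [0,0,0],
    [0,0,0],
    [0,0,0],
    [0,0,0],
    [0,0,0],
    [0,0,0],
    [0,0,0]
  ]
}}

```text
t: 18.2
position: [0.593, 0.0339, 0.043]
orientation: [0.979, 0.129, 0.158, -0.02]
force: [-1.0, 1.3, 4.6]
opening: 0.684
gripper_force: 30.0
```

```bash
python3 -c "
from h import *
tray()"
```

```text
tray xyz [ 9.4 -0.2 43. ] F [-0.6  1.5  4.6] tilt rv [  0.1 -18.3   0.1] t 18.2 open 0.684
```

{"fn": "carry_out", "kwargs": {
  "linear": [
    [0.002,0,-0.006],
    [-0.015,0,-0.005],
    [-0.015,0,-0.005],
    [-0.015,0,-0.005],
    [-0.015,0,-0.005],
    [-0.015,0,-0.005],
    [-0.015,0,-0.005],
    [-0.015,0,-0.005],
    [-0.015,0,-0.005],
    [0,0,0]
  ],
  "turn": [
    [0,0,0],
    [0,0,0],
    [0,0,0],
    [0,0,0],
    [0,0,0],
    [0,0,0],
    [0,0,0],
    [0,0,0],
    [0,0,0],
    [0,0,0]
  ]
}}

```text
t: 19.45
position: [0.5823, 0.0316, 0.0423]
orientation: [0.979, 0.13, 0.157, -0.02]
force: [-0.3, -0.4, 0.3]
opening: 0.686
gripper_force: 30.0
```

```bash
python3 -c "
from h import *
tray()"
```

```text
tray xyz [-1.4  0.4 42.3] F [-0.4 -0.3  0.3] tilt rv [  0.  -18.2   0.1] t 19.45 open 0.686
```

{"fn": "carry_out", "kwargs": {
  "linear": [
    [-0.01,0,-0.0035],
    [-0.01,0,-0.0035],
    [-0.01,0,-0.0035],
    [-0.01,0,-0.0035],
    [-0.01,0,-0.0035],
    [-0.01,0,-0.0035],
    [0,0,0],
    [0,0,0],
    [0,0,0],
    [0,0,0]
  ],
  "turn": [
    [0,0,0],
    [0,0,0],
    [0,0,0],
    [0,0,0],
    [0,0,0],
    [0,0,0],
    [0,0,0],
    [0,0,0],
    [0,0,0],
    [0,0,0]
  ]
}}

```text
t: 20.7
position: [0.5786, 0.0303, 0.0431]
orientation: [0.979, 0.129, 0.158, -0.02]
force: [-0.8, 0.5, -1.4]
opening: 0.683
gripper_force: 30.0
```

```bash
python3 -c "
from h import *
tray();arm.read_camera('top');tray()"
```

```text
tray xyz [-5.4  0.  43.1] F [-0.6  0.7 -1.4] tilt rv [  0.1 -18.3   0.1] t 20.7 open 0.683
tray xyz [-5.4  0.  43.1] F [-0.6  1.1 -2.1] tilt rv [  0.1 -18.3   0.1] t 20.75 open 0.689
```

{"fn": "carry_out", "kwargs": {
  "linear": [
    [-0.008,0,-0.0025],
    [-0.008,0,-0.0025],
    [-0.008,0,-0.0025],
    [-0.008,0,-0.0025],
    [-0.008,0,-0.0025],
    [0,0,0],
    [0,0,0],
    [0,0,0],
    [0,0,0],
    [0,0,0]
  ],
  "turn": [
    [0,0,0],
    [0,0,0],
    [0,0,0],
    [0,0,0],
    [0,0,0],
    [0,0,0],
    [0,0,0],
    [0,0,0],
    [0,0,0],
    [0,0,0]
  ]
}}

```text
t: 22.0
position: [0.5756, 0.0295, 0.043]
orientation: [0.979, 0.129, 0.158, -0.02]
force: [0.3, 0.2, -2.5]
opening: 0.685
gripper_force: 30.0
```

```bash
python3 -c "
from h import *
tray();arm.read_camera('top');tray()"
```

```text
tray xyz [-8.5  0.1 43. ] F [ 0.4  0.2 -2.5] tilt rv [  0.1 -18.3   0.1] t 22.0 open 0.685
tray xyz [-8.5  0.  43. ] F [ 0.2  0.7 -2.1] tilt rv [  0.1 -18.3   0.1] t 22.05 open 0.687
```

Still free (nose top about -81); continue.

{"fn": "carry_out", "kwargs": {
  "linear": [
    [-0.008,0,-0.0025],
    [-0.008,0,-0.0025],
    [-0.008,0,-0.0025],
    [-0.008,0,-0.0025],
    [0,0,0],
    [0,0,0],
    [0,0,0],
    [0,0,0],
    [0,0,0],
    [0,0,0]
  ],
  "turn": [
    [0,0,0],
    [0,0,0],
    [0,0,0],
    [0,0,0],
    [0,0,0],
    [0,0,0],
    [0,0,0],
    [0,0,0],
    [0,0,0],
    [0,0,0]
  ]
}}

```text
t: 23.3
position: [0.5745, 0.029, 0.0439]
orientation: [0.979, 0.129, 0.159, -0.02]
force: [5.4, 3.0, -5.2]
opening: 0.687
gripper_force: 30.0
```

```bash
python3 -c "
from h import *
tray();arm.read_camera('top');tray()"
```

```text
tray xyz [-9.6 -0.1 43.9] F [ 6.   1.5 -5.2] tilt rv [  0.1 -18.5   0. ] t 23.3 open 0.687
tray xyz [-9.6 -0.1 43.9] F [ 6.6  1.3 -5.4] tilt rv [  0.1 -18.5   0. ] t 23.35 open 0.69
```

{"fn": "carry_out", "kwargs": {
  "linear": [
    [-0.003,0,0.01],
    [-0.003,0,0.01],
    [-0.003,0,0.01],
    [-0.003,0,0.01],
    [0,0,0],
    [0,0,0],
    [0,0,0],
    [0,0,0],
    [0,0,0],
    [0,0,0]
  ],
  "turn": [
    [0,-0.0035,0],
    [0,-0.0035,0],
    [0,-0.0035,0],
    [0,-0.0035,0],
    [0,0,0],
    [0,0,0],
    [0,0,0],
    [0,0,0],
    [0,0,0],
    [0,0,0]
  ]
}}

```text
t: 24.6
position: [0.5747, 0.0289, 0.0408]
orientation: [0.982, 0.13, 0.138, -0.017]
force: [5.5, 3.0, -4.5]
opening: 0.684
gripper_force: 30.0
```

```bash
python3 - <<'E'
from h import *
tray()
p=arm.read_camera('scene')
s=arm.state(); X=s['position']; M=R.from_quat(s['orientation']).as_matrix()
def rb(z): return proj(p,[X+M@(np.array([x,y,z])/1e3) for x,y in ((-70,-30),(70,-30),(70,30),(-70,30))])
show(p,[rb(8),box(p,T,15,(-71,-61),(-32.5,32.5),.05,-11),box(p,T,15,(66,77),(-12,12),.055,-11)],X,'pics/i3.png')
E
```

```text
tray xyz [-9.4 -0.2 40.8] F [ 6.1  1.5 -4.5] tilt rv [  0.1 -16.    0. ] t 24.6 open 0.684
```

View pics/i3.png

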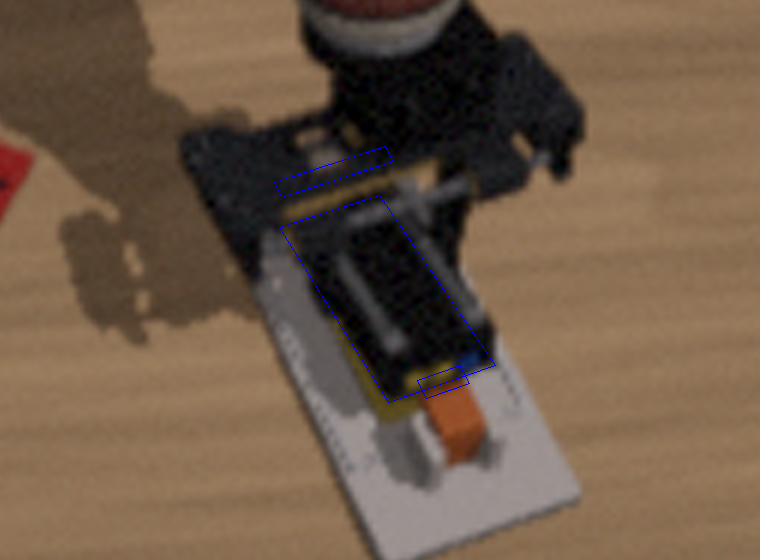

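{"fn": "carry_out", "kwargs": {
  "linear": [
    [0,0,0],
    [0,0,0],
    [0,0,0],
    [0,0,0],
    [0,0,-0.1],
    [0,0,-0.2],
    [0,0,-0.3],
    [0,0,-0.3],
    [0,0,-0.1],
    [0,0,0]
  ],
  "turn": [
    [0,0,0],
    [0,0,0],
    [0,0,0],
    [0,0,0],
    [0,0,0],
    [0,0,0],
    [0,0,0],
    [0,0,0],
    [0,0,0],
    [0,0,0]
  ],
  "jaw": 40
}}

```text
t: 25.9
position: [0.5539, 0.0235, 0.1131]
orientation: [0.982, 0.13, 0.137, -0.017]
force: [0.4, 0.3, -0.1]
opening: 0.845
gripper_force: 0.0
```

```bash
python3 - <<'E'
from h import *
tray()
p=arm.read_camera('scene')
show(p,[box(p,T,15,(-81,59),(-30,30),.040,0),box(p,T,15,(66,77),(-12,12),.055,-11)],[T[0],T[1],.03],'pics/i4.png')
c,n=np.cos(np.radians(15)),np.sin(np.radians(15))
w=lambda x: [T[0]+x*c/1e3,T[1]+x*n/1e3]
plan(w(36)+[.11],15,0,6)
E
```

```text
tray xyz [-3.100e+01 -1.000e-01  1.131e+02] F [ 0.5  0.2 -0.1] tilt rv [  0.1 -15.9   0.1] t 25.9 open 0.845
at [553.5  23.6 112.2] F [ 1.1 -0.   0.4] rot deg [  0.1  -15.78   0.06]
linear [[0.143, 0.0, 0.045], [0.145, 0.0, 0.039], [0.146, 0.0, 0.032], [0.148, 0.0, 0.025], [0.149, 0.0, 0.019], [0.149, 0.0, 0.012], [0, 0, 0], [0, 0, 0], [0, 0, 0], [0, 0, 0]]
turn [0.0001, -0.0146, 0.0001]
peak mm 11.235175195382022
```

View pics/i4.png

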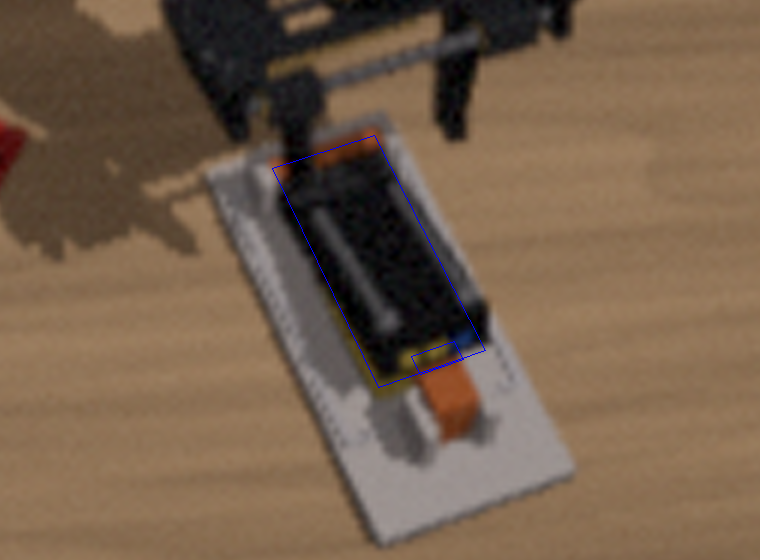

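{"fn": "carry_out", "kwargs": {
  "linear": [
    [0.146,0,0.04],
    [0.148,0,0.04],
    [0.15,0,0.03],
    [0.15,0,0.025],
    [0.152,0,0.02],
    [0.153,0,0.012],
    [0,0,0],
    [0,0,0],
    [0,0,0],
    [0,0,0]
  ],
  "turn": [
    [0,-0.0146,0],
    [0,-0.0146,0],
    [0,-0.0146,0],
    [0,-0.0146,0],
    [0,-0.0146,0],
    [0,-0.0146,0],
    [0,0,0],
    [0,0,0],
    [0,0,0],
    [0,0,0]
  ],
  "jaw": 255
}}

```text
t: 27.2
position: [0.6194, 0.0413, 0.1106]
orientation: [0.991, 0.131, 0.0, 0.001]
force: [-0.9, 0.2, -0.5]
opening: 0.007
gripper_force: 0.0
```

```bash
python3 -c "
from h import *
tray()"
```

```text
tray xyz [3.690e+01 1.000e-01 1.106e+02] F [-0.8  0.4 -0.5] tilt rv [ 0.1 -0.   0. ] t 27.2 open 0.007
```

Down 34 mm to about z 76, then 6 mm more slowly.

{"fn": "carry_out", "kwargs": {
  "linear": [
    [0.01,0,0.1],
    [0,0,0.1],
    [0,0,0.1],
    [0,0,0.08],
    [0,0,0.05],
    [0,0,0.03],
    [0,0,0.02],
    [0,0,0.02],
    [0,0,0.02],
    [0,0,0]
  ],
  "turn": [
    [0,0,0],
    [0,0,0],
    [0,0,0],
    [0,0,0],
    [0,0,0],
    [0,0,0],
    [0,0,0],
    [0,0,0],
    [0,0,0],
    [0,0,0]
  ]
}}

```text
t: 28.45
position: [0.6214, 0.0414, 0.073]
orientation: [0.991, 0.131, 0.001, 0.001]
force: [-2.0, -1.3, 7.1]
opening: 0.006
gripper_force: 3.5
```

```bash
python3 -c "
from h import *
tray()"
```

```text
tray xyz [38.9 -0.3 73. ] F [-2.2 -0.7  7.1] tilt rv [ 0.1 -0.1  0.1] t 28.45 open 0.006
```

{"fn": "carry_out", "kwargs": {
  "linear": [
    [0,0,0.012],
    [0,0,0.012],
    [0,0,0.012],
    [0,0,0.012],
    [0,0,0.012],
    [0,0,0.012],
    [0,0,0.012],
    [0,0,0.012],
    [0,0,0],
    [0,0,0]
  ],
  "turn": [
    [0,0,0],
    [0,0,0],
    [0,0,0],
    [0,0,0],
    [0,0,0],
    [0,0,0],
    [0,0,0],
    [0,0,0],
    [0,0,0],
    [0,0,0]
  ]
}}

```text
t: 29.7
position: [0.6203, 0.0416, 0.0638]
orientation: [0.991, 0.131, -0.0, 0.001]
force: [-0.9, 0.8, 0.3]
opening: 0.009
gripper_force: 0.0
```

```bash
python3 -c "
from h import *
tray()"
```

```text
tray xyz [37.9  0.2 63.8] F [-0.6  1.   0.3] tilt rv [0.1 0.  0.1] t 29.7 open 0.009
```

{"fn": "carry_out", "kwargs": {
  "linear": [
    [0,0,0.035],
    [0,0,0.035],
    [0,0,0.035],
    [0,0,0.035],
    [0,0,0.035],
    [0,0,0.03],
    [0,0,0.03],
    [0,0,0.02],
    [0,0,0.02],
    [0,0,0]
  ],
  "turn": [
    [0,0,0],
    [0,0,0],
    [0,0,0],
    [0,0,0],
    [0,0,0],
    [0,0,0],
    [0,0,0],
    [0,0,0],
    [0,0,0],
    [0,0,0]
  ]
}}

```text
t: 30.95
position: [0.6205, 0.0415, 0.0435]
orientation: [0.991, 0.131, 0.0, 0.001]
force: [-0.9, -0.4, 0.2]
opening: 0.006
gripper_force: 0.0
```

```bash
python3 -c "
from h import *
tray()"
```

```text
tray xyz [38.1  0.1 43.5] F [-1.  -0.2  0.2] tilt rv [0.1 0.  0.1] t 30.95 open 0.006
```

{"fn": "carry_out", "kwargs": {
  "linear": [
    [0,0,0.01],
    [0,0,0.01],
    [0,0,0.01],
    [0,0,0.01],
    [0,0,0.01],
    [0,0,0.01],
    [0,0,0.01],
    [0,0,0],
    [0,0,0],
    [0,0,0]
  ],
  "turn": [
    [0,0,0],
    [0,0,0],
    [0,0,0],
    [0,0,0],
    [0,0,0],
    [0,0,0],
    [0,0,0],
    [0,0,0],
    [0,0,0],
    [0,0,0]
  ]
}}

```text
t: 32.2
position: [0.6206, 0.0416, 0.0403]
orientation: [0.991, 0.131, -0.0, 0.001]
force: [-5.9, 0.3, 13.2]
opening: 0.005
gripper_force: 6.8
```

```bash
python3 -c "
from h import *
tray()"
```

```text
tray xyz [38.1  0.1 40.3] F [-5.6  1.8 13.2] tilt rv [0.1 0.  0.1] t 32.2 open 0.005
```

{"fn": "carry_out", "kwargs": {
  "linear": [
    [0,0,-0.1],
    [0,0,-0.3],
    [0,0,-0.5],
    [-0.3,-0.3,-0.5],
    [-0.4,0.6,-0.3],
    [-0.4,0.6,0],
    [-0.4,0.6,0],
    [-0.4,0.6,0],
    [0,0.6,0],
    [0,0,0]
  ],
  "turn": [
    [0,0,0],
    [0,0,0],
    [0,0,0],
    [0,0,0],
    [0,0,0],
    [0,0,0],
    [0,0,0],
    [0,0,0],
    [0,0,0],
    [0,0,0]
  ]
}}

```text
t: 33.45
position: [0.5357, -0.1939, 0.1665]
orientation: [0.992, 0.129, 0.001, 0.001]
force: [-0.3, 0.7, 0.1]
opening: 0.007
gripper_force: 0.0
```

```bash
cat > chk.py <<'E'
from h import *
tray()
c,n=np.cos(np.radians(15)),np.sin(np.radians(15)); Rt=np.array([[c,-n],[n,c]])
def loc(p,m,z): 
    ys,xs=np.nonzero(m); return (plane(p,np.c_[xs,ys],z)-T)@Rt*1e3
for n_ in('top','scene'):
    p=arm.read_camera(n_); old=dict(p,frame=cv2.imread(f'pics/{n_}0.png'))
    for nm,q in (('old',old),('new',p)):
        h=cv2.cvtColor(q['frame'],cv2.COLOR_BGR2HSV).astype(int); o=(h[...,0]<17)&(h[...,1]>190)&(h[...,2]>60)
        l=loc(q,o,.05); k=(abs(l[:,1])<14)&(l[:,0]>30)&(l[:,0]<105); a=l[k]; print(n_,nm,'catch',len(a),np.percentile(a,[2,98],0).round(1).tolist())
    l=loc(p,h[...,2]<50,.040); k=(abs(l[:,1])<45)&(abs(l[:,0])<100); (cx,cy),wh,t=cv2.minAreaRect(l[k].astype(np.float32)); print('router',np.round([cx,cy,*wh,t],1))
    print([(d['position'],d['p']) for d in arm.spot_point(p,'router_center')[:1]])
    for q in('mug','adapter','screwdriver'): print(q,[np.round(d['position'],3) for d in arm.spot_point(p,q)[:1]])
print('expected centre world',T[0]+c*-.0115,T[1]+n*-.0115)
E
python3 chk.py
```

```text
tray xyz [-104.8 -205.4  166.5] F [-0.1  0.8  0.1] tilt rv [ 0.2 -0.  -0.2] t 33.45 open 0.007
top old catch 87 [[53.9, -10.1], [87.0, 9.7]]
top new catch 68 [[51.8, -10.4], [86.8, 9.5]]
router [-6.600e+00  1.000e-01  5.720e+01  1.252e+02  8.990e+01]
[([0.5737, 0.0294, 0.0276], 0.84)]
mug [array([ 0.695,  0.316, -0.002])]
adapter []
screwdriver [array([ 0.371, -0.445,  0.002])]
scene old catch 17 [[62.7, -10.4], [97.8, 6.7]]
scene new catch 16 [[59.3, -11.5], [97.1, 10.1]]
router [ -1.1  -5.9  64.3 139.6  89.3]
[([0.5739, 0.0265, 0.0248], 0.91)]
mug [array([ 0.695,  0.318, -0.   ])]
adapter [array([ 0.669, -0.35 , -0.004])]
screwdriver [array([ 0.37 , -0.449, -0.003])]
expected centre world 0.5726918529976757 0.028623580981321013
```

```bash
python3 -c "
from cell import arm
print(arm.hand_in())"
```

```text
the job is handed in; nothing more can be done
None
```

The kit is packed and handed in: the wall plate is in the recess, and the router lies flat over it with its nose under the lip and the catch back at its rest position. The final camera measurements agree with this, and they show the mug, adapter and screwdriver where they were.

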